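# Send the brass bearing block down the rocker chute

### The arm

A 7-joint arm with a two-finger parallel gripper is mounted at the origin on the work surface. World frame = base frame: x ahead of the robot, y to its left, z up, the work surface at z = 0. Lengths are in m, angles in degrees, forces in N, time in s.
With the tool pointing down it reaches from about 0.425 to 0.875 m from the base axis. Payload 4.7 kg.
Tool frame: the origin (TCP) lies midway between the tips of the shut fingers; the grasp point (between the pads) lies 19 mm behind it; z points along the fingers, y is the line along which they close (so a half turn about z gives the same grasp; the last joint's range is limited). The gripper opens to 87 mm and grips with 3 to 60 N. Pads are 19 mm wide; open, the fingers measure 117 mm over their backs; the gripper's body (75 mm by 190 mm) begins 51 mm behind the grasp point.
Start: joints at [75.12, 18.392, -4.016, 83.108, 1.295, 78.541, -3.26], TCP at [0.176, -0.626, 0.202] pointing down, gripper open.
Joint ranges: [-163.93, 163.93], [-17.29, 119.83], [-79.2, 71.16], [3.27, 140.29], [-89.18, 269.18], [5.43, 117.66], [-154.24, 154.24]. Speed limits (degrees/s): [147.25, 147.25, 180, 180, 180, 180, 180].

### API

Orientations are given as [roll, pitch, yaw] about the fixed x, y, z axes, in that order (R = Rz(yaw) Ry(pitch) Rx(roll)).
In Python, from workcell import * gives the robot as it stands. The module is installed in compiled form; this text tells all that it offers.
- The arm moves only by the shell command python3 -m handwheel 'ROWS' [FORCE]. ROWS is text: rows parted by semicolons, each of 5 numbers parted by spaces: the opening, from 0 (shut) to 1 (fully open), then the shift along the tool's x, y, z in cm, then the turn about the tool's z in degrees. In form: gripper x y z yaw; .... A call has 1 to 12 rows; each row is the pose to reach, as a shift and turn from the pose commanded when the call began, along the tool's axes at that moment; what a row does not reach only later rows make up. A row lasts 1/10 s, in which the tool goes at most 50 mm and 8.59 degrees, less where a joint would pass 70% of its speed; a pose out of reach is approached as far as the arm can. A call with a gripper value outside its range is refused whole. The fingers move at their own pace and stop on an object; FORCE is the grip in N (left out, the last holds). Time passes only in rows, so rows that repeat a pose let the fingers close. It gives the time, the measured TCP pose, the force, the opening and the grip force at its end, in the units of the state.
- sense(): the state, without advancing time (a new reading comes with each control period).
- capture(name): name is "scene" or "top" or "wrist"; returns the picture (420x560x3 uint8, blue, green, red); there is no depth.
- get_calibration(name): a dict with "vfov" (degrees; the focal length in pixels is half the picture's height over the tangent of half this angle, whatever the lens; pixels are square), "cx", "cy" (the principal point, pixels), "T" (4x4, takes a point from camera to world coordinates); the wrist camera has in their place "hand_eye" (4x4, takes a point from camera to tool coordinates, whose origin is the TCP and whose axes are the flange's). Camera axes: x right, y up, looking along -z (the intrinsics and any distortion apply to the point x, -y, -z); pixel columns grow to the right and rows downward; lengths in m; the calibration is good to about 2 mm. A picture is of the moment at which its call begins: read the wrist's pose just before it. get_calibration takes no time and is no camera call.
- sign_off(): hands the job in; it is judged then, once.
The state is a dict: "clock": time; "joint_positions": joint angles; "dq": joint speeds; "effort": joint torques, N m; "tool_pos": TCP position; "eef_rot": TCP orientation; "ft_force": force on the tool from outside, world axes, zero at the start; "moment": the same for the moment, N m; "gripper_width": finger opening in m; "gripper_force": force on a finger pad.
Only numpy, scipy, OpenCV 4.12 (cv2) and the standard library are available. Lean on these libraries where they do the work, as an engineer would, in place of code of your own. Each camera call takes 0.05 s, during which the arm holds its last target. There are 200 camera calls.

### The job

Take the brass bearing block from the pink mat and set it, not dropping it from height, on the white tray of the rocker chute, beyond the pivot, so that its own weight tips the tray and it slides into the red catch bin. Do not push the tray with the robot, let it swing back level empty, and leave its aluminium twin where it is.

Things in the scene. Friction and masses are not known exactly. Their poses are not given: they have to be found in the camera images.
- brass_block: The part to send on: yellow brass bearing block, base 50 x 40 x 18 mm, round boss 24 mm diameter and 28 mm high upright in its middle (46 mm in all). Origin: centre of its underside; x along the 50 mm side, z up. About 0.4 kg. Stands boss up on a fixed pink mat 3 mm thick, beside an aluminium and a blue plastic block of the same form, at least 80 mm between centres. Grip it by the boss from above.
- alu_block: Bystander to leave alone: bare aluminium (silver grey) block of the same form, base 50 x 40 x 18 mm, round boss 24 mm diameter and 28 mm high upright in its middle (46 mm in all). Origin: centre of its underside; x along the 50 mm side, z up.
- tray: White-floored slick tray. Origin on its pivot axis (x), midway across, 145 mm up; +y runs along it to the bin, z up. Floor: y -30 to 130, x ±45, top z=6 mm; rims to z=18; far end open; counterweight at y=-78. Empty it rests level on a stop. Brass block centred at y 50 to 100 (best 70) tips it 34 deg, +y end down, and slides off along +y (fingers astride in x let it pass); tray swings back in 3 s.
- bin (a point): Centre of the rubber floor of the red catch bin below the tray's +y end, on the same fixed stand. Bin inside: 134 mm in x (parallel to the pivot), 180 mm in y (away from the tray), walls 62 mm high (36 mm on the tray's side). Site 206 mm beyond the pivot. Stand and tray vary in place and yaw.
Mind the look-alikes: they are no part of the job. There is more than one size of the brass_block; the one meant has the size given above.

How it is judged (in metres and radians):
On the way:
1. the brass block, out of the fingers, has tipped the tray by its own weight (angle between tray's own z axis and vertical above 0.3 rad and contact force between brass_block and tray above 0.2 N and contact force between the fingers and brass_block below 0.1 N and contact force between the fingers and tray below 0.5 N), for 0.04 s.
At the end, for the whole second after the job is handed in: The brass block lies at rest inside the red bin (any way up), clear of the tray; the empty tray is back level within 0.08 rad; the aluminium block is within 30 mm of where it began (x of brass_block in the frame of bin between -0.067 and 0.067 m and y of brass_block in the frame of bin between -0.09 and 0.09 m and z of brass_block in the frame of bin between -0.02 and 0.07 m and linear speed of brass_block below 0.03 m/s and angle between tray's own z axis and vertical below 0.08 rad and contact force between brass_block and tray below 0.05 N and distance of alu_block from where it was at the start of the episode below 0.03 m); the robot touches nothing.
It fails at once if the robot pushes the tray (more than 4 N) (contact force between any of the fingers, the arm and tray above 4 N).
It fails at once if the brass block is dropped from more than about 30 mm above the tray floor (height (world z) of brass_block above 0.181 m and contact force between the fingers and brass_block below 0.05 N and linear speed of brass_block above 0.2 m/s).
It fails at once if the aluminium block is moved by more than 30 mm (distance of alu_block from where it was at the start of the episode above 0.03 m).
It also fails if it takes over 48 s, if anything falls off the work surface, if the arm or the gripper's body presses on something with over 40 N, if the wrist force passes 120 N, or if a joint passes its speed limit or range.

## Working session

There is one attempt and no reset: what is moved stays moved. The work goes in short steps, Python scripts to look and compute and a shell command to move; the robot and the scene stay as the last step left them, time stands still between calls to the robot, and variables do not carry over. Pictures are saved under pics/ and viewed, at most 10 in all, crops included, and the job is handed in when it is done.

```bash
mkdir -p pics; python3 - <<'E'
from workcell import *
import cv2,numpy as np
np.set_printoptions(precision=4,suppress=True)
s=sense();print(s)
for n in("scene","top","wrist"):
    print(n,get_calibration(n)); cv2.imwrite(f"pics/{n}0.png",capture(n))
a=cv2.imread("pics/scene0.png");b=cv2.imread("pics/top0.png")
cv2.imwrite("pics/both0.png",cv2.resize(np.hstack([a,b]),(800,300),interpolation=cv2.INTER_AREA))
E
```

```text
{'clock': 0.0, 'joint_positions': array([75.1224, 18.4393, -4.0162, 83.1752,  1.2946, 78.5395, -3.258 ]), 'dq': array([-0.0576, -0.0401,  0.0253,  0.0817,  0.0055,  0.1283,  0.0314]), 'effort': array([  0.0012, -49.1285,  -0.4036, -31.2524,  -0.0642,   0.0436,
         0.0002]), 'tool_pos': array([ 0.1755, -0.6252,  0.2011]), 'eef_rot': array([-179.8913,    0.0051,   15.6899]), 'ft_force': array([ 1.1266, -0.3006,  0.0372]), 'moment': array([-0.0266, -0.0082, -0.023 ]), 'gripper_force': 0.0, 'gripper_width': 0.08714597950769036}
scene {'vfov': 45.882881670190365, 'cx': 277.170932129098, 'cy': 210.71983790690604, 'T': array([[-0.843 , -0.2768,  0.4612,  0.9634],
       [ 0.5377, -0.4557,  0.7094,  0.839 ],
       [ 0.0138,  0.846 ,  0.533 ,  0.7441],
       [ 0.    ,  0.    ,  0.    ,  1.    ]])}
top {'vfov': 56.452379509140584, 'cx': 280.1924276136226, 'cy': 208.52305803526198, 'T': array([[ 0.0137,  0.9942, -0.1068,  0.3428],
       [-0.9992,  0.0176,  0.0354,  0.017 ],
       [ 0.037 ,  0.1063,  0.9936,  1.098 ],
       [ 0.    ,  0.    ,  0.    ,  1.    ]])}
wrist {'vfov': 60.638332306040596, 'cx': 280.61928447144936, 'cy': 212.07183298830998, 'hand_eye': array([[-0.0004,  0.9576,  0.288 ,  0.0789],
       [ 1.    ,  0.0003,  0.0004,  0.0009],
       [ 0.0003,  0.288 , -0.9576, -0.1825],
       [ 0.    ,  0.    ,  0.    ,  1.    ]])}
```

View pics/top0.png

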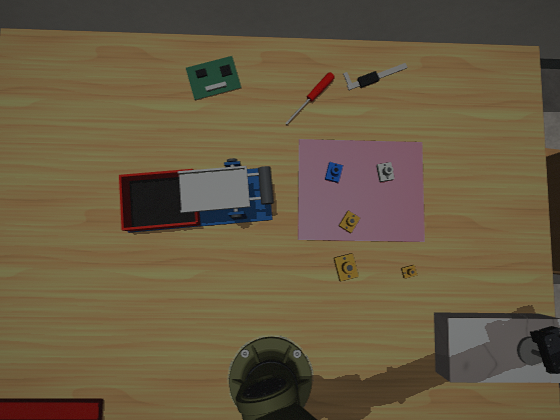

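View pics/scene0.png

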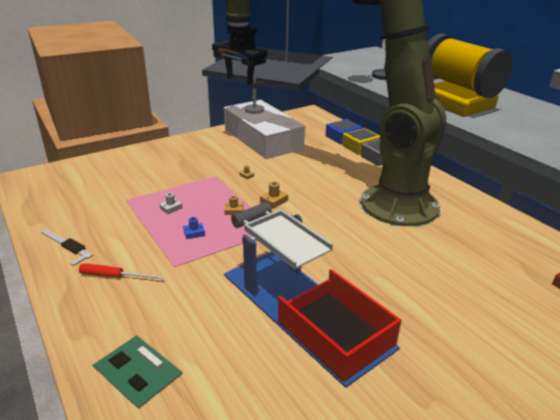

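The top view shows the pink mat with a blue block (334,172), an aluminium one (386,171) and a brass one (350,221). The tray is at (214,190), with its bin to the left at (160,200).

There are three brass candidates: (350,221) on the mat, a larger one at (346,267) and a small one at (409,271), both off the mat. The one at (350,221) fits because it stands on the mat and is the same size as the blue and aluminium blocks. I'll measure it and confirm in a crop.

```bash
cat > h.py <<'E'
from workcell import *
import cv2,numpy as np
from scipy.spatial.transform import Rotation as Ro
np.set_printoptions(precision=4,suppress=True)
def camT(n,s=None):
    c=get_calibration(n)
    if n!="wrist": return c,c["T"]
    T=np.eye(4);T[:3,:3]=Ro.from_euler("xyz",s["eef_rot"],degrees=True).as_matrix();T[:3,3]=s["tool_pos"]
    return c,T@c["hand_eye"]
def ray(n,p,z,s=None):
    c,T=camT(n,s);f=210/np.tan(np.radians(c["vfov"]/2))
    p=np.atleast_2d(np.asarray(p,float))
    d=np.c_[(p[:,0]-c["cx"])/f,-(p[:,1]-c["cy"])/f,-np.ones(len(p))]@T[:3,:3].T
    return T[:3,3]+d*((z-T[2,3])/d[:,2])[:,None]
def proj(n,P,s=None):
    c,T=camT(n,s);f=210/np.tan(np.radians(c["vfov"]/2))
    q=(np.atleast_2d(P)-T[:3,3])@T[:3,:3]
    return np.c_[c["cx"]-f*q[:,0]/q[:,2],c["cy"]+f*q[:,1]/q[:,2]]
def blobs(m,amin=40):
    cs,_=cv2.findContours(m.astype(np.uint8),cv2.RETR_EXTERNAL,cv2.CHAIN_APPROX_NONE)
    return [c for c in cs if cv2.contourArea(c)>amin]
E
python3 - <<'E'
from h import *
im=cv2.imread("pics/top0.png");hsv=cv2.cvtColor(im,cv2.COLOR_BGR2HSV)
for y,x in((215,343),(221,350),(262,340),(160,330),(190,214),(172,380),(100,200)):print((x,y),hsv[y,x],im[y,x])
m=(hsv[...,0]>14)&(hsv[...,0]<30)&(hsv[...,1]>140)&(hsv[...,2]>60)
m[:, :300]=0;m[:,425:]=0;m[:140]=0;m[285:]=0
for c in blobs(m):
    r=cv2.minAreaRect(c); 
    if cv2.contourArea(c)>2000: continue
    P=ray("top",cv2.boxPoints(r),.021);print("brass",r,P.mean(0),np.linalg.norm(P[1]-P[0]),np.linalg.norm(P[2]-P[1]))
w=(hsv[...,1]<40)&(hsv[...,2]>150);w[:140]=0;w[240:]=0;w[:,:100]=0;w[:,280:]=0
for c in blobs(w,500):
    r=cv2.minAreaRect(c);P=ray("top",cv2.boxPoints(r),.151);print("tray",r,P,P.mean(0),np.linalg.norm(P[1]-P[0]),np.linalg.norm(P[2]-P[1]))
cv2.imwrite("pics/crop.png",np.hstack([cv2.resize(im[195:295,320:430],None,fx=4,fy=4,interpolation=2),cv2.resize(im[150:250,165:265],None,fx=3.6,fy=4,interpolation=2)]))
E
```

```text
(343, 215) [164  58 119] [106  92 119]
(350, 221) [13 38 61] [52 56 61]
(340, 262) [ 22 175 124] [ 39 100 124]
(330, 160) [169  64 127] [107  95 127]
(214, 190) [ 75   4 124] [123 124 122]
(380, 172) [ 53   8 127] [123 127 124]
(200, 100) [ 20 114 125] [ 69 106 125]
brass ((409.0588684082031, 271.23529052734375), (10.6715669631958, 13.581995010375977), 75.96376037597656) [ 0.291  -0.3792  0.021 ] 0.038219254587128736 0.028944982649003314
brass ((346.0062561035156, 266.89837646484375), (24.284704208374023, 19.389114379882812), 75.0685806274414) [ 0.3008 -0.2043  0.021 ] 0.053880961556515165 0.06587438312691354
brass ((348.98712158203125, 221.14590454101562), (14.019606590270996, 17.426239013671875), 31.607501983642578) [ 0.4268 -0.2132  0.021 ] 0.04909994677580809 0.038910682733732056
```

View pics/crop.png

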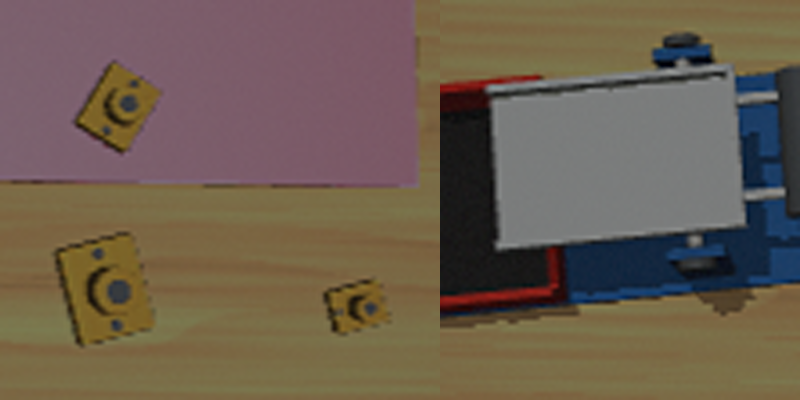

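The crop confirms it: the brass block on the mat, at image (349,221), measures 49 x 39 mm as specified. The other two measure 66 x 54 and 38 x 29 mm. Next I'll measure the tray and the block's yaw.

```bash
python3 - <<'E'
from h import *
im=cv2.imread("pics/top0.png");hsv=cv2.cvtColor(im,cv2.COLOR_BGR2HSV)
w=(hsv[...,1]<30)&(hsv[...,2]>105);w[:155]=0;w[225:]=0;w[:,:170]=0;w[:,252:]=0
for c in blobs(w,300):
    r=cv2.minAreaRect(c);
    for z in(.151,.163):
        P=ray("top",cv2.boxPoints(r),z);print("tray",r[0],P[:,:2].tolist(),P.mean(0),np.linalg.norm(P[1]-P[0]),np.linalg.norm(P[2]-P[1]))
# bin: red outline
m=((hsv[...,0]<8)|(hsv[...,0]>172))&(hsv[...,1]>170);m[:155]=0;m[240:]=0;m[:,:100]=0;m[:,290:]=0
c=np.vstack(blobs(m,20));r=cv2.minAreaRect(c);print("bin",r,ray("top",cv2.boxPoints(r),.07))
# pivot ends, dark bolts in the crop
for p in((232,161),(236,213)):print("pivot",ray("top",p,.145))
# block: long axis from rect, boss top centre
b=ray("top",cv2.boxPoints(((348.99,221.15),(14.02,17.43),31.6)),.021)
e=b[1]-b[0];g=b[2]-b[1];print("sides",np.linalg.norm(e),np.degrees(np.arctan2(e[1],e[0])),np.linalg.norm(g),np.degrees(np.arctan2(g[1],g[0])))
print("boss top",ray("top",(320+128/4,195+103/4),.049))
# alu / blue
print("alu",ray("top",(386,172),.03),"blue",ray("top",(334,172),.03))
E
```

```text
tray (215.60086059570312, 187.47640991210938) [[0.5352898222177892, 0.2354084096152127], [0.5551339993174835, 0.05873326562132379], [0.451569015200482, 0.047492813456978075], [0.43283374242547923, 0.22232295066366836]] [0.4937 0.141  0.151 ] 0.1777861014534753 0.10417319088908493
tray (215.60086059570312, 187.47640991210938) [[0.5328507742078546, 0.23264028704574738], [0.5524434844515472, 0.05820398333082816], [0.4501908833483103, 0.04710597099412588], [0.4316930253130267, 0.21972064798209023]] [0.4918 0.1394 0.163 ] 0.17553318304074828 0.10285310063485342
bin ((157.8651580810547, 199.84776306152344), (57.034767150878906, 78.22957611083984), 85.33314514160156) [[0.5354 0.4118 0.07  ]
 [0.5567 0.2091 0.07  ]
 [0.4061 0.1916 0.07  ]
 [0.3864 0.3914 0.07  ]]
pivot [[0.5613 0.1039 0.145 ]]
pivot [[0.4324 0.0907 0.145 ]]
sides 0.04911039525266731 -31.558953802390636 0.038911810891835465 -120.90079330592648
boss top [[ 0.4257 -0.2154  0.049 ]]
alu [[ 0.5658 -0.3164  0.03  ]] blue [[ 0.5627 -0.1698  0.03  ]]
```

```bash
python3 -m handwheel '1 9 -8 0 -12; 1 18 -16 0 -24; 1 27 -25 0 -34; 1 35.3 -32.8 0 -42.8; 1 35.3 -32.8 0 -42.8; 1 35.3 -32.8 0 -42.8; 1 35.3 -32.8 0 -42.8; 1 35.3 -32.8 0 -42.8; 1 35.3 -32.8 0 -42.8; 1 35.3 -32.8 0 -42.8; 1 35.3 -32.8 0 -42.8; 1 35.3 -32.8 0 -42.8' 30
python3 - <<'E'
from h import *
s=sense();im=capture("wrist");cv2.imwrite("pics/w1.png",im);print(s)
hsv=cv2.cvtColor(im,cv2.COLOR_BGR2HSV)
m=(hsv[...,0]>14)&(hsv[...,0]<30)&(hsv[...,1]>140)&(hsv[...,2]>60)
for c in blobs(m,500):
    r=cv2.minAreaRect(c);P=ray("wrist",cv2.boxPoints(r),.021,s);print(r,P.mean(0),np.linalg.norm(P[1]-P[0]),np.linalg.norm(P[2]-P[1]))
print(proj("wrist",[[.427,-.214,.021],[.427,-.214,.049]],s))
E
```

```text
clock: 1.35
tool_pos: [0.4268, -0.2142, 0.202]
eef_rot: [-180.0, 0.0, 58.6]
ft_force: [0.3, -0.6, -1.2]
gripper_width: 0.0868
gripper_force: 0.0
{'clock': 1.35, 'joint_positions': array([ 53.8471,  -1.7387, -29.5724, 105.746 ,  -0.8354,  75.7854,
        -6.913 ]), 'dq': array([1.3335, 0.2389, 2.2773, 0.078 , 0.3533, 0.0177, 0.1105]), 'effort': array([ -1.4125, -26.2098,  -1.0394, -31.077 ,  -0.3285,   0.0189,
        -0.0336]), 'tool_pos': array([ 0.4268, -0.2142,  0.202 ]), 'eef_rot': array([-179.9884,    0.05  ,   58.5956]), 'ft_force': array([ 0.2524, -0.5933, -1.1533]), 'moment': array([-0.0785, -0.0032, -0.0109]), 'gripper_force': 0.0, 'gripper_width': 0.08680756555824103}
((261.3365783691406, 355.4292907714844), (45.63311004638672, 32.10121154785156), 57.094757080078125) [ 0.2971 -0.3829  0.021 ] 0.040348610473473275 0.06123153760189012
((177.59173583984375, 233.56817626953125), (51.914005279541016, 69.58041381835938), 42.954593658447266) [ 0.3029 -0.2043  0.021 ] 0.07956910208881046 0.05402079967295842
((280.5, 181.5), (37.0, 47.0), 90.0) [ 0.4278 -0.213   0.021 ] 0.047720857931834636 0.038847302751329714
[[280.3287 183.0275]
 [280.2855 189.2006]]
```

View pics/w1.png

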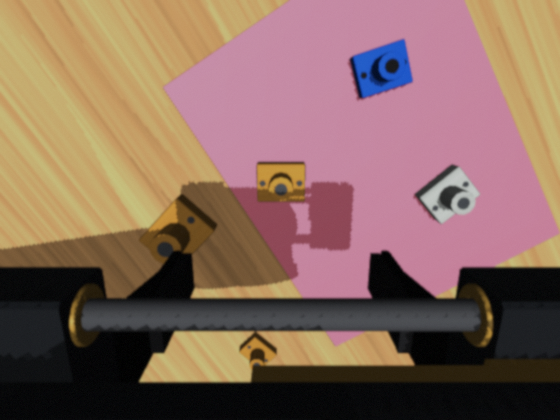

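The wrist picture shows the block square between the open fingers: base at (280,181), boss top at (281,189), matching the prediction. I'll descend, grip and lift.

```bash
python3 -m handwheel '1 0 0 5 0; 1 0 0 10 0; 1 0 0 15 0; 1 0 0 17.7 0; 1 0 0 17.7 0; 1 0 0 17.7 0; 1 0 0 17.7 0; 0 0 0 17.7 0; 0 0 0 17.7 0; 0 0 0 17.7 0; 0 0 0 17.7 0; 0 0 0 17.7 0' 30
python3 -m handwheel '0 0 0 0 0; 0 0 0 0 0; 0 0 0 0 0; 0 0 0 0 0; 0 0 0 0 0; 0 0 0 -3 0; 0 0 0 -8 0; 0 0 0 -13 0; 0 0 0 -18 0; 0 0 0 -22 0; 0 0 0 -22 0; 0 0 0 -22 0' 30
```

```text
clock: 2.6
tool_pos: [0.4269, -0.2146, 0.0253]
eef_rot: [180.0, 0.0, 58.5]
ft_force: [-0.2, -0.7, -0.7]
gripper_width: 0.0552
gripper_force: 0.0
clock: 3.8
tool_pos: [0.4266, -0.2145, 0.2447]
eef_rot: [-180.0, 0.0, 58.5]
ft_force: [-0.2, 1.2, -6.3]
gripper_width: 0.0216
gripper_force: 30.0
```

```bash
python3 -m handwheel '0 4.5 -1.8 0 -5; 0 9 -3.6 0 -10; 0 13.5 -5.4 0 -15; 0 18 -7.2 0 -20; 0 22.5 -9 0 -25; 0 27 -11 0 -30; 0 31.5 -12.8 0 -34; 0 35.9 -14.6 0 -37.5; 0 35.9 -14.6 0 -37.5; 0 35.9 -14.6 0 -37.5; 0 35.9 -14.6 0 -37.5; 0 35.9 -14.6 0 -37.5' 30
python3 - <<'E'
from h import *
s=sense();im=capture("wrist");t=capture("scene");cv2.imwrite("pics/w2.png",im);cv2.imwrite("pics/s2.png",t);print(s["tool_pos"],s["eef_rot"],s["ft_force"],s["gripper_width"])
cv2.imwrite("pics/b2.png",np.hstack([im[:,:],cv2.resize(t[170:380,200:410],(420,420),interpolation=2)])[:,180:])
# predicted tray corners, floor, in the wrist picture
p=np.array([.4973,.0985]);a=np.radians(96);Y=np.array([np.cos(a),np.sin(a)]);X=np.array([np.sin(a),-np.cos(a)])
for x in(-.045,.045):
  for y in(-.03,.13):
    q=np.r_[p+x*X+y*Y,.151];print(x,y,proj("wrist",q,s),proj("scene",q))
E
```

```text
clock: 5.0
tool_pos: [0.4897, 0.1658, 0.2439]
eef_rot: [-179.9, 0.1, 95.8]
ft_force: [0.1, -0.4, -3.6]
gripper_width: 0.0215
gripper_force: 30.0
[0.4897 0.1658 0.2439] [-179.8822    0.0577   95.8262] [ 0.1257 -0.3696 -3.5834] 0.0215261216494305
-0.045 -0.03 [[230.6223 314.0304]] [[278.5639 214.3322]]
-0.045 0.13 [[221.3076 126.6461]] [[328.4092 248.5639]]
0.045 -0.03 [[333.3935 313.8706]] [[245.4309 228.2026]]
0.045 0.13 [[341.7452 126.2457]] [[294.1206 265.7081]]
```

View pics/b2.png

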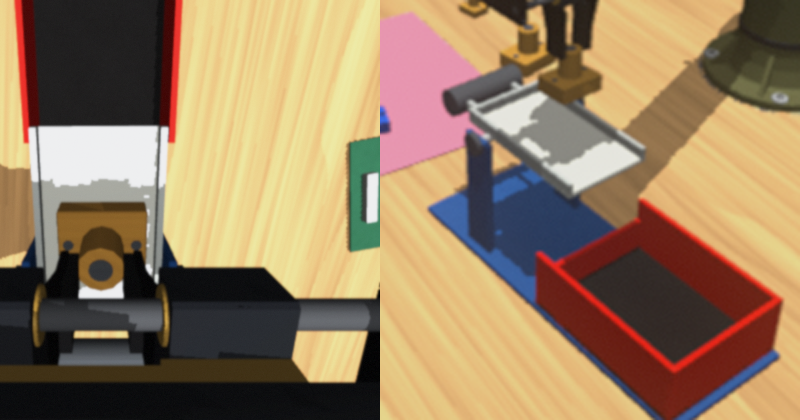

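The wrist view shows the tray's far end at row 126, columns 217 to 341, as predicted, with the block held centred above the floor. The scene view agrees. I'll lower it to just above the floor and release.

```bash
python3 -m handwheel '0 0 0 3 0; 0 0 0 5 0; 0 0 0 6 0; 0 0 0 6.4 0; 0 0 0 6.7 0; 0 0 0 6.9 0; 0 0 0 6.9 0; 0 0 0 6.9 0; 0 0 0 6.9 0' 30
python3 - <<'E'
from h import *
s=sense();print(s["tool_pos"],s["ft_force"],s["gripper_width"])
t=capture("scene");cv2.imwrite("pics/b3.png",cv2.resize(t[150:360,200:410],(600,600),interpolation=2))
E
```

```text
clock: 6.0
tool_pos: [0.4903, 0.1679, 0.1765]
eef_rot: [180.0, 0.0, 96.0]
ft_force: [-1.0, -0.5, -3.6]
gripper_width: 0.0213
gripper_force: 30.0
[0.4903 0.1679 0.1765] [-0.9802 -0.5074 -3.5806] 0.021344230554086525
```

View pics/b3.png

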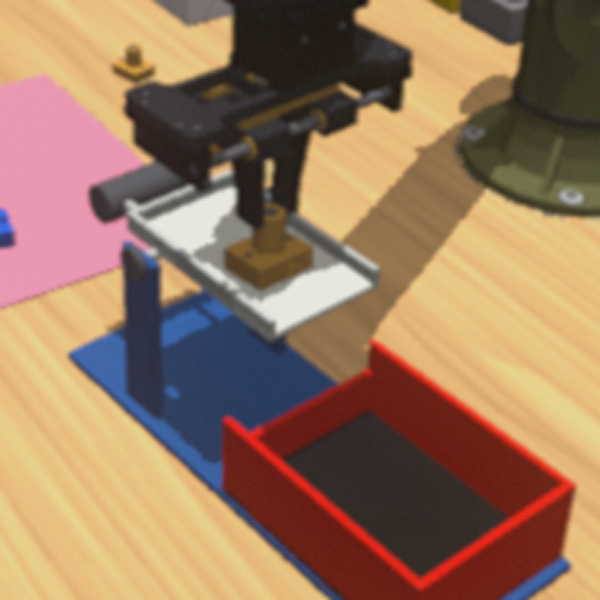

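The block hovers about 3 mm over the tray, centred at (268,262) in the crop, with its full weight (3.6 N) still on the wrist. I'll go down 2 mm more and open.

```bash
python3 -m handwheel '0 0 0 0.2 0; 0 0 0 0.2 0; 0 0 0 0.2 0; 0.4 0 0 0.2 0; 0.6 0 0 0.2 0; 0.8 0 0 0.2 0; 1 0 0 0.2 0; 1 0 0 0.2 0; 1 0 0 0.2 0; 1 0 0 0.2 0; 1 0 0 0.2 0; 1 0 0 0.2 0'
python3 -m handwheel '1 0 0 0 0; 1 0 0 0 0; 1 0 0 0 0; 1 0 0 0 0; 1 0 0 0 0; 1 0 0 0 0; 1 0 0 0 0; 1 0 0 0 0; 1 0 0 0 0; 1 0 0 0 0'
python3 - <<'E'
from h import *
t=capture("scene");cv2.imwrite("pics/b4.png",cv2.resize(t[150:360,200:410],(600,600),interpolation=2))
E
```

```text
clock: 7.25
tool_pos: [0.49, 0.1678, 0.1741]
eef_rot: [-180.0, 0.0, 96.0]
ft_force: [-0.4, 0.6, 0.0]
gripper_width: 0.0836
gripper_force: 0.0
clock: 8.25
tool_pos: [0.4901, 0.1678, 0.1741]
eef_rot: [-180.0, 0.0, 96.0]
ft_force: [-0.6, -0.2, -1.0]
gripper_width: 0.0869
gripper_force: 0.0
```

View pics/b4.png

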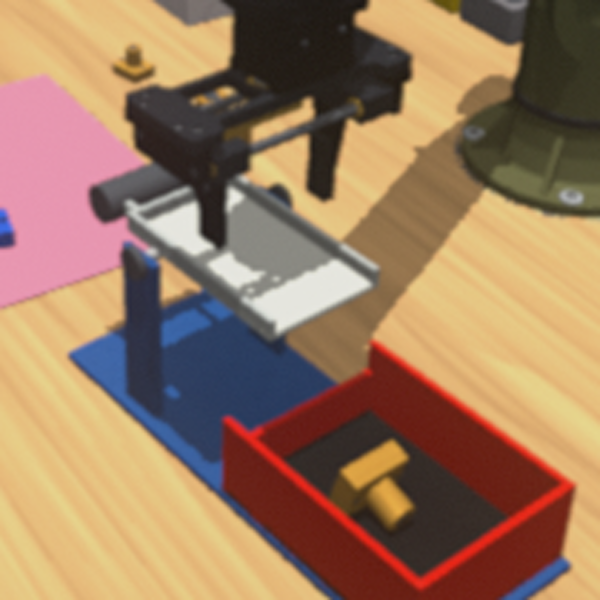

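The block lies on its side in the bin, at (375,485) in the crop, and the tray is back level. I'll lift clear, let the tray settle, check and hand in.

```bash
python3 -m handwheel '1 0 0 -2 0; 1 0 0 -5 0; 1 0 0 -8 0; 1 0 0 -10 0; 1 0 0 -10 0; 1 0 0 -10 0; 1 0 0 -10 0; 1 0 0 -10 0; 1 0 0 -10 0; 1 0 0 -10 0; 1 0 0 -10 0; 1 0 0 -10 0'
python3 -m handwheel '1 0 0 0 0; 1 0 0 0 0; 1 0 0 0 0; 1 0 0 0 0; 1 0 0 0 0; 1 0 0 0 0; 1 0 0 0 0; 1 0 0 0 0; 1 0 0 0 0; 1 0 0 0 0; 1 0 0 0 0; 1 0 0 0 0'
python3 - <<'E'
from h import *
t=capture("scene");a=cv2.imread("pics/b4.png")
b=cv2.resize(t[150:360,200:410],(600,600),interpolation=2)
print("tray/bin change",cv2.absdiff(a,b)[300:].mean(), cv2.absdiff(t,cv2.imread("pics/scene0.png"))[180:225,150:190].mean())
cv2.imwrite("pics/b5.png",t)
E
```

```text
clock: 9.5
tool_pos: [0.49, 0.1678, 0.274]
eef_rot: [-180.0, 0.0, 96.0]
ft_force: [1.2, 0.5, 0.4]
gripper_width: 0.0868
gripper_force: 0.0
clock: 10.7
tool_pos: [0.4901, 0.1678, 0.2741]
eef_rot: [-180.0, 0.0, 96.0]
ft_force: [-1.0, -0.6, -1.0]
gripper_width: 0.0869
gripper_force: 0.0
tray/bin change 3.1886833333333335 9.247777777777777
```

View pics/b5.png

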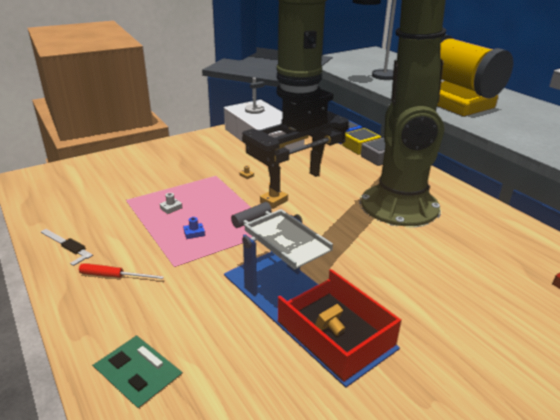

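The picture shows the block at rest in the bin (330,318), the empty tray level (288,238), the aluminium block still at (171,202), and the arm clear.

```bash
python3 -c "from workcell import *; print(sign_off())"
```

```text
the job is handed in; nothing more can be done
None
```

The job is handed in: the brass block tipped the tray by its own weight and lies in the red bin, the empty tray is back level, and the aluminium block was not moved; sign-off returned no verdict.

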